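# Pull the dust extractor's filter plate and hold it over the catch tray

## Task

Shut down the carving bench's dust extractor with its keys, one at a time and each pushed fully down and let up again: red, then yellow, then blue; never press the green one. Then swing the extractor's blue flap up by its yellow bar until it stands about upright, and leave it standing open, and draw the orange-framed filter plate up out of its slot. Finish while still holding the plate: upright and still over the middle of the steel catch tray, its width along the tray's length, about 10 cm above the tray and touching nothing but your gripper; leave the tray and all the other things on the bench where they are.

Things in the scene. Friction and masses are not known exactly. Their poses are not given: they have to be found in the camera images.
- extractor: dust extractor, fixed: open-topped grey box 170 (x) x 200 (y) x 115 mm high, walls and floor 6 mm. Origin: centre of its underside; x points away from its vented front to the hinge side, y along the hinge, z up. The plate's slot lies 15 mm from the centre towards the front (x = -15 mm) and is centred in y
- flap (a joint): angle of the extractor's blue flap, rad: 0 shut, 1.57 upright, stop at 1.9. Stiff friction hinge: it stays at any angle where it is left; lifting it at the bar takes about 2 N. It may start slightly ajar
- flap_handle (a point): middle of the flap's yellow bar handle: 11 mm thick, 100 long, parallel to the hinge (extractor y), feet near its ends, the middle 75 mm free to grasp. Flap shut: 35 mm above the flap's upper face, 158.5 mm above the table, 55 mm from the extractor's centre towards the front. Flap: 170 x 200 x 8 mm, free edge 30 mm beyond the bar. The bar can turn within a grip as the flap swings
- flap_hinge (a point): middle of the flap's hinge line, 85 mm from the extractor's centre on the far side (extractor +x), 115.5 mm above the table; the line runs along extractor y. With the flap shut the bar is 140 mm nearer the front and 43 mm higher than this line; opening carries the bar up and over, away from the robot
- filter: filter plate: orange frame, white pleats, 14 mm thick (x), 100 wide (y), 75 tall, plus an orange grip tab on top 40 wide, 14 thick, 25 tall; 0.1 to 0.2 kg. Origin: centre of underside, z up. Starts hidden under the flap, standing loose in the slot on the extractor's floor, width along extractor y, tab top 106 mm above the table (9 mm below the rim); end guides, 2 mm play, 71 mm high
- filter_tab (a point): middle of the grip tab, 90 mm above the plate's underside, 10 mm below the tab's top
- tray: steel catch tray, open, loose: 110 (x) x 190 (y) x 30 mm high, walls 3 mm. Origin: centre of its underside; its length is its y axis. Either end counts the same
- console: grey key console, fixed: 140 x 140 x 40 mm, origin at the centre of its underside; the four keys sit on its top in a square 64 mm apart, in any arrangement
- red (a joint): travel of the red key (stops the fan), m: 0 up, 0.006 fully down; it needs about 5 N, springs back by itself and is round, 28 mm across, in a black collar 44 mm across
- red_top (a point): centre of the top face of the red key, 62 mm above the table when up (10 mm above its collar, 22 mm above the console's top)
- yellow (a joint): travel of the yellow key (shakes the filter), m: 0 up, 0.006 fully down; it needs about 5 N, springs back by itself and is round, 28 mm across, in a black collar 44 mm across
- yellow_top (a point): centre of the top face of the yellow key, 62 mm above the table when up (10 mm above its collar, 22 mm above the console's top)
- blue (a joint): travel of the blue key (frees the flap), m: 0 up, 0.006 fully down; it needs about 5 N, springs back by itself and is round, 28 mm across, in a black collar 44 mm across
- blue_top (a point): centre of the top face of the blue key, 62 mm above the table when up (10 mm above its collar, 22 mm above the console's top)
- green (a joint): travel of the green key (starts the fan; leave it alone), m: 0 up, 0.006 fully down; it needs about 5 N, springs back by itself and is round, 28 mm across, in a black collar 44 mm across
- green_top (a point): centre of the top face of the green key, 62 mm above the table when up (10 mm above its collar, 22 mm above the console's top)
- ball_grey: carved grey stone ball 86 mm across, bystander; origin at its foot
- ball_pale: carved pale stone ball 92 mm across, bystander; origin at its foot
- ball_dark: carved dark stone ball 80 mm across, bystander; origin at its foot
- bowl: dark steel water pot 130 mm across, 70 mm high, bystander; origin under its centre
- brush: dusting brush about 190 mm long lying at the side of the bench, bystander
- flask: green bottle 60 mm across, 150 mm tall, bystander; origin under its centre
- chisel: chisel-like hand tool about 200 mm long lying on the bench, bystander
Mind the look-alikes: they are no part of the job. Leave any turquoise look-alike of the tray alone.

How it is judged:
By the outcome, as a careful person would: the job done as asked, in the order asked, and still so for the second after the job is handed in, while the arm keeps its last pose, push and grip.
It also fails if it takes over 72 s, if anything falls off the work surface, if the arm or the gripper's body presses on something with over 40 N, if the wrist force passes 120 N, or if a joint passes its speed limit or range.

## Robot

A 6-joint arm with a two-finger parallel gripper is mounted at the origin on the work surface. World frame = base frame: x ahead of the robot, y to its left, z up, the work surface at z = 0. Lengths are in mm, angles in rad, forces in N, time in s.
With the tool pointing down it reaches from about 350 to 975 mm from the base axis. Payload 17.4 kg.
Tool frame: the origin (TCP) lies midway between the tips of the shut fingers; the grasp point (between the pads) lies 19 mm behind it; y points along the fingers, z is the direction in which the jaws open and shut, and the axes are right-handed (so a half turn about y gives the same grasp; the last joint's range is limited). The gripper opens to 85 mm and grips with 20 to 120 N. Pads are 22 mm wide; open, the fingers measure 114 mm over their backs; the gripper's body (76 mm by 85 mm) begins 54 mm behind the grasp point. The pads swing forward as they close: fully open they stand 13 mm farther back than shut.
Start: joints at [-1.254, 0.116, 1.442, -0, 1.584, -0.038], TCP at [234.488, -632.968, 231.303] pointing down, gripper open.
Joint ranges: [-2.83, 2.83], [-0.83, 2.19], [0.07, 2.5], [-1.14, 4.28], [0.01, 3], [-2.97, 2.97]. Speed limits (rad/s): [1.89, 1.89, 2.22, 3.14, 3.14, 3.14].

## Interface

Orientations are given as a rotation vector (axis times angle).
In Python, from station import env gives the robot as it stands.
- The arm moves only by the tool servo_tool, never from a script. Its argument "deltas" is one flat list of numbers, 7 for each row, row after row: the gripper's target within -1 to 1 (shut at 1, half-way at 0, fully open at -1), then the shift along the world's x, y, z in cm, then the turn, a rotation vector about the world's x, y, z in degrees. In form: [fingers, x, y, z, wx, wy, wz, fingers, x, y, z, wx, wy, wz, ...]. A call has 1 to 8 rows; each row shifts and turns the commanded pose from where the row before left it; what a row does not reach is not made up. A row lasts 1/10 s, in which the tool goes at most 50 mm and 8.59 degrees, less where a joint would pass 70% of its speed; a pose out of reach is approached as far as the arm can. A call with a gripper value outside its range is refused whole. The fingers move at their own pace and stop on an object; "grip_force" is the grip in N (left out, the last holds). Time passes only in rows, so rows that do not move let the fingers close. It gives the time, the measured TCP pose, the force and the opening at its end, in the units of the state.
- env.get_state(): the state, without advancing time (a new reading comes with each control period).
- env.capture(name): name is "scene" or "top" or "wrist"; returns a dict with "color" (480x640x3 uint8, red, green, blue), "range_z" (480x640 float32, mm along the optical axis (not along the pixel's ray), 0 where there is no reading), "camera_matrix" (3x3 intrinsics, pixels), "position" and "rotation" of the camera in the world. Camera axes: x right, y down, z forward; pixel columns grow to the right and rows downward; lengths in mm; the calibration is good to about 2 mm. The wrist camera is an equidistant fisheye: a pixel r from the principal point sees the ray r / f radians off the axis. A picture is of the moment at which its call begins.
- env.close_job(): hands the job in, once; it reports no verdict.
The state is a dict: "time_s": time; "joints": joint angles; "qd": joint speeds; "joint_efforts": joint torques, N m; "tool_pos": TCP position; "eef_rot": TCP orientation; "ft_force": force on the tool from outside, world axes, zero at the start; "ft_torque": the same for the moment, N m; "gripper_width": finger opening in mm.
Only numpy, scipy, OpenCV 4.12 (cv2) and the standard library are available. Lean on these libraries where they do the work, as an engineer would, in place of code of your own. Each camera call takes 0.05 s, during which the arm holds its last target.

## Working session

There is one attempt and no reset: what is moved stays moved. The work goes in short steps, Python scripts to look and compute and a tool call to move; the robot and the scene stay as the last step left them, time stands still between calls to the robot, and variables do not carry over. Pictures are saved under pics/ and viewed, and the job is handed in when it is done.

Besides the shell and the picture viewer there is one more tool, called as a command line: name --argument value ..., lists and objects as JSON in quotes. servo_tool: Moves the arm, as the interface text tells. Its arguments: {"type":"object","properties":{"deltas":{"type":"array","items":{"type":"number"}},"grip_force":{"type":"number"}},"required":["deltas"]}

```bash
mkdir -p pics; ls; python3 - <<'E'
from station import env
import cv2,numpy as np,pickle
s=env.get_state();print(s)
d={}
for n in ("scene","top"):
    c=env.capture(n);d[n]=c
    cv2.imwrite(f"pics/{n}0.png",c["color"][:,:,::-1]);print(n,c["position"],c["rotation"],c["camera_matrix"])
pickle.dump(d,open("cap0.pkl","wb"))
E
```

```text
pics
{'time_s': 0.0, 'joints': array([-1.25382052e+00,  1.16494555e-01,  1.44224450e+00, -1.80658713e-05,
        1.58398340e+00, -3.77848007e-02]), 'qd': array([ 4.28083171e-04, -8.02357948e-04,  9.28818432e-04,  4.24188985e-04,
        7.70339691e-06, -2.47036164e-03]), 'joint_efforts': array([-1.76654219e-03, -7.31993508e+01, -6.32497144e+01, -1.98422458e-04,
        6.25922810e-03, -5.44424256e-05]), 'tool_pos': array([ 234.41288994, -632.79993268,  230.56928241]), 'eef_rot': array([-0.36379464,  2.02952019, -2.02721982]), 'ft_force': array([-0.03140788, -0.40174112, -0.40129981]), 'ft_torque': array([-0.03377104, -0.02122342, -0.04526756]), 'gripper_width': 85.27366269196995}
scene [1194.77989143  265.99260968 1240.06954024] [-1.52864245 -2.26700295  0.69039213] [[547.92170318   0.         322.0812181 ]
 [  0.         547.92170318 242.93776551]
 [  0.           0.           1.        ]]
top [ 283.74945478   13.81766765 1546.22540741] [-2.15203593  2.13889904 -0.19727107] [[488.08949064   0.         311.36288601]
 [  0.         488.08949064 229.65349194]
 [  0.           0.           1.        ]]
```

View pics/scene0.png

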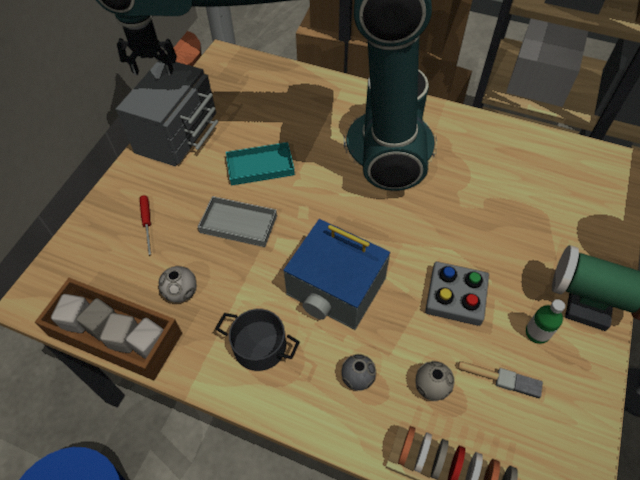

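View pics/top0.png

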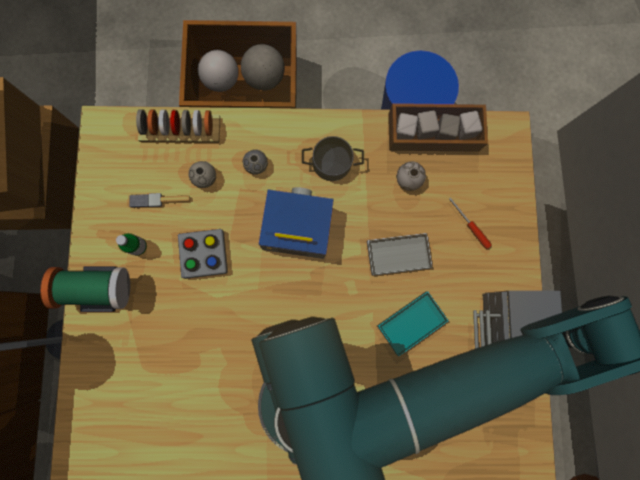

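The top view has world x up and y left. Keys are red (190,243), yellow (210,241), green (191,264) and blue (212,262). The yellow bar is at about (294,238) and the steel tray at about (400,255). I'll enlarge these areas next.

```bash
cat > h.py <<'E'
import numpy as np,cv2,pickle
from scipy.spatial.transform import Rotation as R
def pz(c,u,v,z):
    K=c["camera_matrix"];r=np.array([(u-K[0,2])/K[0,0],(v-K[1,2])/K[1,1],1.])
    d=R.from_rotvec(np.ravel(c["rotation"])).as_matrix()@r if np.size(c["rotation"])==3 else c["rotation"]@r
    p=np.array(c["position"]);return p+d*(z-p[2])/d[2]
def pd(c,u,v):
    K=c["camera_matrix"];r=np.array([(u-K[0,2])/K[0,0],(v-K[1,2])/K[1,1],1.])*c["range_z"][int(round(v)),int(round(u))]
    return np.array(c["position"])+R.from_rotvec(np.ravel(c["rotation"])).as_matrix()@r
def cloud(c):
    K=c["camera_matrix"];z=c["range_z"];v,u=np.mgrid[0:z.shape[0],0:z.shape[1]]
    P=np.stack([(u-K[0,2])/K[0,0]*z,(v-K[1,2])/K[1,1]*z,z],-1)
    return P@R.from_rotvec(np.ravel(c["rotation"])).as_matrix().T+np.array(c["position"])
def crop(c,u0,v0,u1,v1,s,name):
    cv2.imwrite(name,cv2.resize(c["color"][v0:v1,u0:u1,::-1],None,fx=s,fy=s,interpolation=cv2.INTER_CUBIC))
E
python3 - <<'E'
from h import *
d=pickle.load(open("cap0.pkl","rb"))
t=d["top"];s=d["scene"]
crop(t,165,170,445,290,2.85,"pics/c1.png")
crop(s,190,180,510,340,2.5,"pics/c2.png")
hsv=cv2.cvtColor(t["color"],cv2.COLOR_RGB2HSV);P=cloud(t)
# keys by color, in windows
for n,(u,v) in dict(red=(190,243),yellow=(210,241),green=(191,264),blue=(212,262)).items():
    w=hsv[v-12:v+13,u-12:u+13];m=(w[...,1]>150)&(w[...,2]>60)
    hue=np.abs(w[...,0].astype(int)-int(w[12,12,0]));hue=np.minimum(hue,180-hue);m&=hue<10
    ys,xs=np.nonzero(m);cu,cv_=xs.mean()+u-12,ys.mean()+v-12
    print(n,m.sum(),cu,cv_,pz(t,cu,cv_,62),pd(t,cu,cv_))
hs=hsv
for n,lo,hi,win in (("bar",(20,120,80),(35,255,255),(265,225,325,252)),("flap",(105,120,40),(125,255,255),(250,180,345,265))):
    u0,v0,u1,v1=win;m=cv2.inRange(hs[v0:v1,u0:u1],lo,hi);ys,xs=np.nonzero(m)
    print(n,len(xs),cv2.minAreaRect(np.stack([xs+u0,ys+v0],1).astype(np.float32)))
    pts=P[ys+v0,xs+u0];print(np.median(pts,0),np.percentile(pts[:,2],[5,50,95]))
E
```

```text
red 80 188.5 242.875 [484.46651248 359.190567    62.        ] [484.51161601 359.26817643  61.66647676]
yellow 84 209.5 240.5 [492.25602994 295.62770277  62.        ] [492.55475769 296.03145251  59.87354762]
green 61 190.18032786885246 263.62295081967216 [421.05147739 351.25749144  62.        ] [421.16696474 351.54131851  60.75158972]
blue 62 211.32258064516128 261.1290322580645 [429.04635976 287.69845519  62.        ] [429.22716438 288.03926708  60.15305895]
bar 143 ((286.5514831542969, 238.4163360595703), (15.889167785644531, 47.76015090942383), 76.60750579833984)
[489.02486966  41.45944369 169.32182158] [129.88319852 169.32182158 175.28179077]
flap 3307 ((295.9056396484375, 221.58628845214844), (66.3382797241211, 54.6971435546875), 8.275894165039062)
[545.986973    30.23645434 128.26821361] [122.15971408 128.26821361 134.19863801]
```

View pics/c1.png

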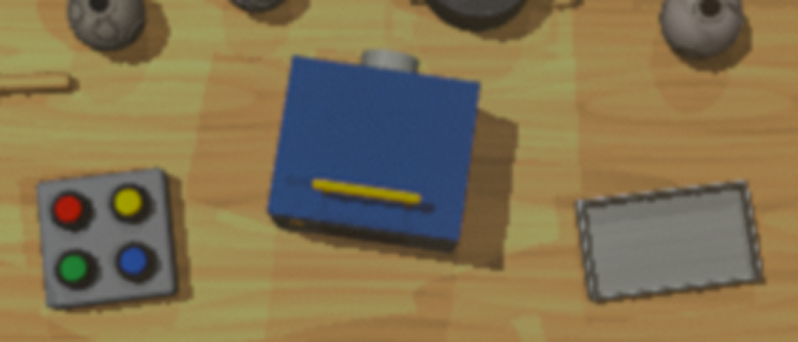

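View pics/c2.png

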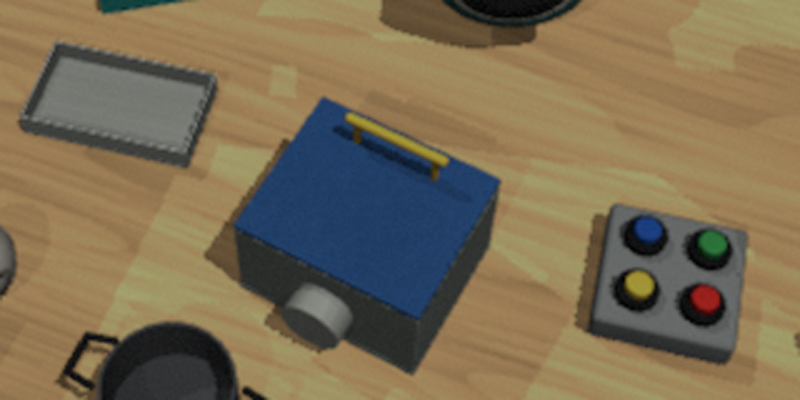

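```bash
python3 - <<'E'
from h import *
d=pickle.load(open("cap0.pkl","rb"))
for n,fw in (("top",(250,180,345,262)),("scene",(280,215,392,310))):
    c=d[n];hsv=cv2.cvtColor(c["color"],cv2.COLOR_RGB2HSV);P=cloud(c)
    u0,v0,u1,v1=fw
    m=cv2.inRange(hsv[v0:v1,u0:u1],(105,120,40),(125,255,255))>0
    m=cv2.erode(m.astype(np.uint8),np.ones((5,5)))>0
    p=P[v0:v1,u0:u1][m];p=p[(p[:,2]>110)&(p[:,2]<150)]
    A=np.c_[p[:,:2],np.ones(len(p))]
    for k in range(3):
        x=np.linalg.lstsq(A,p[:,2],rcond=None)[0];r=p[:,2]-A@x;g=np.abs(r)<2.5*r.std();A,p=A[g],p[g]
    print(n,"plane",x,"slope",np.hypot(*x[:2]),"dir",np.degrees(np.arctan2(x[1],x[0])),r.std())
    m=cv2.inRange(hsv[v0:v1,u0:u1],(20,110,70),(35,255,255))>0
    ys,xs=np.nonzero(m)
    q=P[v0:v1,u0:u1][m];q=q[q[:,2]>155]
    k,_,_,_=np.ravel(cv2.fitLine(q[:,:2].astype(np.float32),cv2.DIST_L2,0,.01,.01))[:4]
    print("bar",len(q),q.mean(0),np.percentile(q[:,2],[10,50,90]),q[:,:2].min(0),q[:,:2].max(0),np.ravel(cv2.fitLine(q[:,:2].astype(np.float32),cv2.DIST_L2,0,.01,.01)))
    o=P[...,2]
t=d["top"];s=d["scene"]
T=[(577,201),(745,183),(763,281),(590,300)]
w=np.array([pz(t,165+(a+.5)/2.85-.5,170+(b+.5)/2.85-.5,30) for a,b in T]);print(w,w.mean(0))
print([np.linalg.norm(w[i]-w[i-1]) for i in range(4)])
T=[(60,44),(216,74),(188,162),(22,126)]
T=[(60,44),(216,74),(189,150),(22,120)]
w=np.array([pz(s,190+(a+.5)/2.5-.5,180+(b+.5)/2.5-.5,30) for a,b in T]);print(w,w.mean(0))
print([np.linalg.norm(w[i]-w[i-1]) for i in range(4)])
E
```

```text
top plane [-4.03541351e-02  6.69776539e-03  1.49988293e+02] slope 0.04090618875677347 dir 170.57625744785227 2.8428712698182528
bar 128 [486.49013796  38.8406628  191.53919952] [165.75956296 170.12001052 174.59288545] [283.74945478 -12.71527702] [501.16954078  90.14375761] [  0.5079766    0.86137086 486.49014     38.840664  ]
scene plane [-3.87949025e-02  6.11646415e-03  1.49272145e+02] slope 0.03927410842598178 dir 171.040409935492 2.1841777759813543
bar 171 [491.31444731  41.93730404 169.21178309] [165.3071456  169.581963   172.72797682] [480.63214599 -12.59798329] [501.56861006  93.92223256] [1.3623567e-01 9.9067646e-01 4.9131445e+02 4.1937305e+01]
[[ 501.33506873 -192.00031852   30.        ]
 [ 522.87040944 -379.040053     30.        ]
 [ 414.26205914 -395.18386048   30.        ]
 [ 392.34585619 -204.67412789   30.        ]] [ 457.70334837 -292.72458997   30.        ]
[np.float64(109.72362504856507), np.float64(188.27541840033015), np.float64(109.80162236037705), np.float64(191.76620704619796)]
[[ 419.95401692 -383.66442846   30.        ]
 [ 392.91395274 -202.91484633   30.        ]
 [ 496.03040222 -187.04230432   30.        ]
 [ 528.10679804 -371.81128846   30.        ]] [ 459.25129248 -286.35821689   30.        ]
[np.float64(108.80037220474607), np.float64(182.7609819181393), np.float64(104.33091460495169), np.float64(187.53259095160334)]
```

```bash
cat >> h.py <<'E'
def ortho(c,z,x0,x1,y0,y1,s,name=None):
    # image: rows = x descending, cols = y descending
    W=int((y1-y0)*s);H=int((x1-x0)*s)
    K=c["camera_matrix"];Rm=R.from_rotvec(np.ravel(c["rotation"])).as_matrix().T;p=np.array(c["position"])
    x=x1-(np.arange(H)+.5)/s;y=y1-(np.arange(W)+.5)/s
    X,Y=np.meshgrid(x,y,indexing='ij');Q=np.stack([X,Y,np.full_like(X,z)],-1)-p
    q=Q@Rm.T;u=(q[...,0]/q[...,2]*K[0,0]+K[0,2]).astype(np.float32);v=(q[...,1]/q[...,2]*K[1,1]+K[1,2]).astype(np.float32)
    im=cv2.remap(c["color"],u,v,cv2.INTER_CUBIC)
    if name: cv2.imwrite(name,im[:,:,::-1])
    return im
E
python3 - <<'E'
from h import *
d=pickle.load(open("cap0.pkl","rb"))
a=[ortho(d[n],30,360,560,-430,-150,1.4) for n in("top","scene")]
b=[ortho(d[n],127,420,660,-110,150,1.5) for n in("top","scene")]
cv2.imwrite("pics/o_tray.png",np.hstack(a)[:,:,::-1]);cv2.imwrite("pics/o_flap.png",np.hstack(b)[:,:,::-1])
E
```

```text
(no output)
```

View pics/o_tray.png

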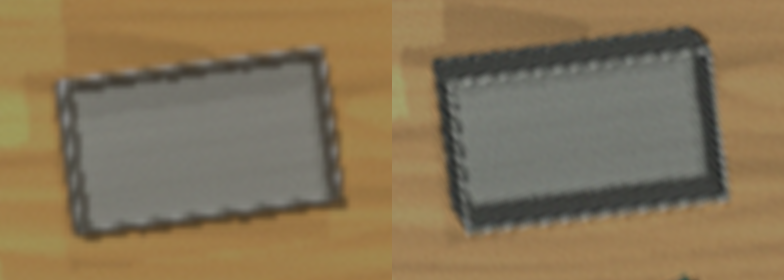

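View pics/o_flap.png

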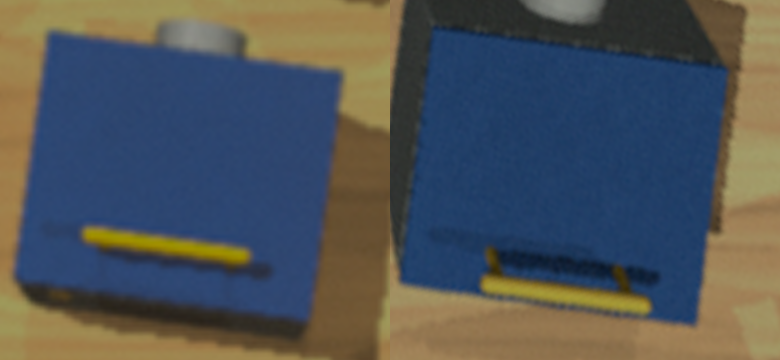

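The flap fits put the extractor centre at about (542.5, 32.3) with yaw −7.5°, and the bar at about (490, 40.5, 164). The flap is ajar by about 0.04 rad. The tray centre is at about (458, −291.5) with yaw about +7°. The sizes agree with the ones given. Next I'll check the tool orientation.

```bash
python3 - <<'E'
from h import *
from station import env
s=env.get_state()
M=R.from_rotvec(s["eef_rot"]).as_matrix();print(M.round(3))
z=M[:,2];print("jaw yaw",np.degrees(np.arctan2(z[1],z[0])))
E
```

```text
[[-0.938 -0.     0.347]
 [-0.347  0.001 -0.938]
 [-0.    -1.    -0.001]]
jaw yaw -69.67147047408272
```

servo_tool --deltas '[1, 1.04, 4.13, 0.5, 0, 0, 2.6, 1, 1.04, 4.13, 0.5, 0, 0, 2.6, 1, 1.04, 4.13, 0.5, 0, 0, 2.6, 1, 1.04, 4.13, 0.5, 0, 0, 2.6, 1, 1.04, 4.13, 0.5, 0, 0, 2.6, 1, 1.04, 4.13, 0.5, 0, 0, 2.6, 1, 1.04, 4.13, 0.5, 0, 0, 2.6, 1, 1.04, 4.13, 0.5, 0, 0, 2.6]' --grip_force 40

```text
time_s: 0.9
tool_pos: [317.6, -300.9, 271.2]
eef_rot: [-0.678, 1.803, -1.803]
ft_force: [1.0, -0.9, -0.4]
gripper_width: -0.2
```

servo_tool --deltas '[1, 1.04, 4.13, 0, 0, 0, 2.6, 1, 1.04, 4.13, 0, 0, 0, 2.6, 1, 1.04, 4.13, 0, 0, 0, 2.6, 1, 1.04, 4.13, 0, 0, 0, 2.6, 1, 1.04, 4.13, 0, 0, 0, 2.6, 1, 1.04, 4.13, 0, 0, 0, 2.6, 1, 1.04, 4.13, 0, 0, 0, 2.6, 1, 1.04, 4.13, 0, 0, 0, 2.6]'

```text
time_s: 1.7
tool_pos: [400.8, 29.7, 271.3]
eef_rot: [-0.937, 1.559, -1.559]
ft_force: [0.9, -1.5, -0.0]
gripper_width: -0.1
```

servo_tool --deltas '[1, 1.04, 4.13, -2, 0, 0, 2.6, 1, 1.04, 4.13, -2, 0, 0, 2.6, 1, 1.04, 4.13, -2, 0, 0, 2.6, 1, 1.04, 4.13, -2, 0, 0, 2.6, 1, 1.04, 4.13, -2, 0, 0, 2.6, 1, 1.04, 4.13, -2, 0, 0, 2.6, 1, 1.04, 4.13, -2, 0, 0, 2.6, 1, 1.04, 4.13, -2, 0, 0, 2.6]'

```text
time_s: 2.5
tool_pos: [484.0, 360.0, 110.1]
eef_rot: [-1.148, 1.301, -1.301]
ft_force: [1.5, -0.8, 0.6]
gripper_width: 0.2
```

```bash
python3 - <<'E'
from h import *
from station import env
c=env.capture("wrist");cv2.imwrite("pics/w1.png",c["color"][:,:,::-1]);print(c["position"],c["rotation"])
c=env.capture("scene");crop(c,400,200,540,330,4,"pics/s1.png")
s=env.get_state();print(s["tool_pos"],s["ft_force"],s["joints"])
M=R.from_rotvec(s["eef_rot"]).as_matrix();print(M.round(3))
E
```

```text
[492.45008578 433.98938308 252.29575425] [ 2.84070054 -0.17626494 -0.02637567]
[483.10580461 361.05662991 106.74079882] [-1.08695164  0.06760773 -0.88525496] [5.99215992e-01 2.53407990e-02 1.74157851e+00 6.44274439e-04
 1.38027155e+00 7.21823986e-01]
[[-0.122 -0.005  0.992]
 [-0.992 -0.003 -0.122]
 [ 0.003 -1.    -0.005]]
```

View pics/w1.png

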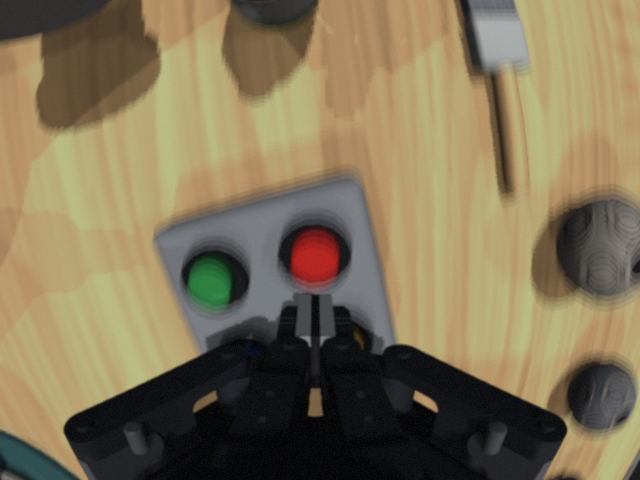

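View pics/s1.png

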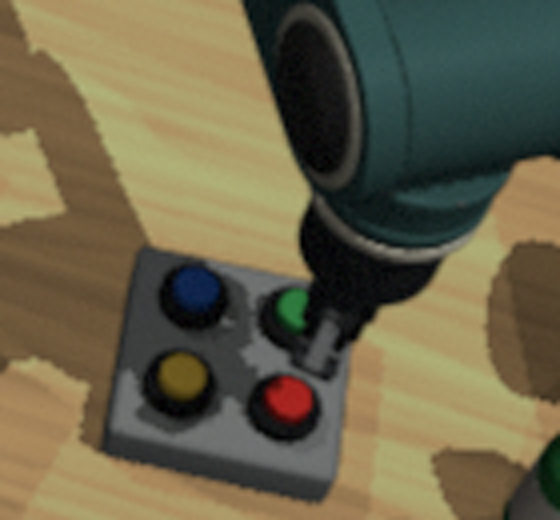

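```bash
cat >> h.py <<'E'
def wz(c,u,v,z):
    K=c["camera_matrix"];a=(u-K[0,2])/K[0,0];b=(v-K[1,2])/K[1,1];th=np.hypot(a,b)
    r=np.array([a/th*np.sin(th),b/th*np.sin(th),np.cos(th)])
    d=R.from_rotvec(np.ravel(c["rotation"])).as_matrix()@r;p=np.array(c["position"]);return p+d*(z-p[2])/d[2]
E
python3 - <<'E'
from h import *
from station import env
c=env.capture("wrist");print(c["camera_matrix"])
print(wz(c,316,256,62),wz(c,211,281,62),wz(c,315,372,107))
s=env.get_state();print(s["tool_pos"],s["ft_force"])
E
```

```text
[[371.64829954   0.         314.95588743]
 [  0.         371.64829954 244.8595168 ]
 [  0.           0.           1.        ]]
[484.05758509 372.15785443  62.        ] [423.92377905 364.35591456  62.        ] [478.616784   330.49273192 107.        ]
[483.25638691 359.44874738 108.54378789] [-0.02133882 -0.86211361  0.7345259 ]
```

```bash
python3 - <<'E'
from h import *
from station import env
c=env.capture("wrist");cv2.imwrite("pics/w2.png",c["color"][:,:,::-1])
K=c["camera_matrix"]
hsv=cv2.cvtColor(c["color"],cv2.COLOR_RGB2HSV)
m=cv2.inRange(hsv,(0,170,90),(6,255,255))|cv2.inRange(hsv,(174,170,90),(180,255,255));m[:,:250]=0;m[:,380:]=0
ys,xs=np.nonzero(m);print(len(xs),xs.mean(),ys.mean(),wz(c,xs.mean(),ys.mean(),62),c["position"],c["rotation"])
print("tip",wz(c,315,296,108.5))
print(K)
d=pickle.load(open("cap0.pkl","rb"));s0=d["scene"];hsv=cv2.cvtColor(s0["color"],cv2.COLOR_RGB2HSV)
for n,(u,v) in dict(red=(472,300),yellow=(445,295),green=(475,278),blue=(449,273)).items():
    w=hsv[v-10:v+11,u-10:u+11];m=(w[...,1]>150)&(w[...,2]>60)
    ys,xs=np.nonzero(m);print(n,len(xs),pz(s0,xs.mean()+u-10,ys.mean()+v-10,59))
s=env.get_state();print(s["tool_pos"],s["ft_force"])
E
```

```text
1857 315.4528809908455 269.34894991922454 [482.96585708 362.37101472  62.        ] [492.17700827 433.69280473 250.55595771] [ 2.83832942 -0.17519909 -0.03099625]
tip [483.57041998 368.0562789  108.5       ]
[[371.64829954   0.         314.95588743]
 [  0.         371.64829954 244.8595168 ]
 [  0.           0.           1.        ]]
red 105 [483.15406881 362.63124088  59.        ]
yellow 109 [491.8346117  299.13752777  59.        ]
green 82 [419.42490221 355.06347987  59.        ]
blue 89 [427.84322263 291.05211717  59.        ]
[483.57903508 358.49156773 110.05280771] [ 0.40279965 -0.41928081 -1.0231902 ]
```

View pics/w2.png

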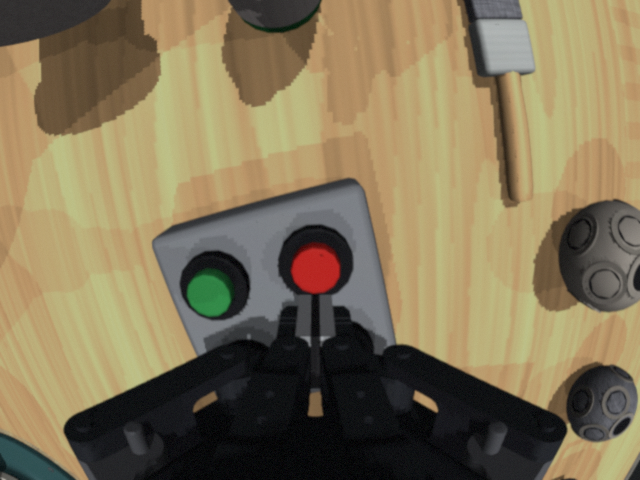

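servo_tool --deltas '[1, 0, 0.2, -2, 0, 0, 0, 1, 0, 0, -1.5, 0, 0, 0, 1, 0, 0, -0.8, 0, 0, 0, 1, 0, 0, -0.5, 0, 0, 0, 1, 0, 0, -0.3, 0, 0, 0, 1, 0, 0, -0.2, 0, 0, 0, 1, 0, 0, 0, 0, 0, 0]'

```text
time_s: 3.4
tool_pos: [484.3, 360.2, 58.7]
eef_rot: [-1.146, 1.302, -1.302]
ft_force: [-1.0, -1.6, 3.3]
gripper_width: -0.1
```

servo_tool --deltas '[1, 0, 0, -0.2, 0, 0, 0, 1, 0, 0, -0.2, 0, 0, 0, 1, 0, 0, 0, 0, 0, 0, 1, 0, 0, 0, 0, 0, 0]'

```text
time_s: 3.8
tool_pos: [484.5, 360.4, 55.8]
eef_rot: [-1.145, 1.301, -1.302]
ft_force: [-4.1, -6.6, 16.2]
gripper_width: -0.2
```

servo_tool --deltas '[1, 0, 0, 0.8, 0, 0, 0, 1, 0, 0, 1.5, 0, 0, 0, 1, 0.2, -1.6, 0.7, 0, 0, 0, 1, 0.2, -1.6, 0, 0, 0, 0, 1, 0.2, -1.6, 0, 0, 0, 0, 1, 0.2, -1.5, 0, 0, 0, 0, 1, 0, 0, -1, 0, 0, 0, 1, 0, 0, -0.8, 0, 0, 0]'

```text
time_s: 4.6
tool_pos: [492.1, 296.5, 65.3]
eef_rot: [-1.146, 1.303, -1.303]
ft_force: [0.0, -0.6, -0.4]
gripper_width: -0.5
```

servo_tool --deltas '[1, 0, 0, -0.6, 0, 0, 0, 1, 0, 0, -0.3, 0, 0, 0, 1, 0, 0, -0.3, 0, 0, 0, 1, 0, 0, 0, 0, 0, 0, 1, 0, 0, 0, 0, 0, 0]'

```text
time_s: 5.1
tool_pos: [492.1, 297.4, 55.8]
eef_rot: [-1.147, 1.301, -1.302]
ft_force: [-8.9, -8.6, 20.1]
gripper_width: 0.1
```

servo_tool --deltas '[1, 0, 0, 0.8, 0, 0, 0, 1, 0, 0, 1.5, 0, 0, 0, 1, -1.6, -0.2, 0.7, 0, 0, 0, 1, -1.6, -0.2, 0, 0, 0, 0, 1, -1.6, -0.2, 0, 0, 0, 0, 1, -1.6, -0.2, 0, 0, 0, 0, 1, 0, 0, -1, 0, 0, 0, 1, 0, 0, -0.8, 0, 0, 0]'

```text
time_s: 5.9
tool_pos: [428.3, 289.5, 66.1]
eef_rot: [-1.146, 1.301, -1.302]
ft_force: [-0.6, 1.0, 0.2]
gripper_width: 0.1
```

servo_tool --deltas '[1, 0, 0, -0.6, 0, 0, 0, 1, 0, 0, -0.3, 0, 0, 0, 1, 0, 0, -0.3, 0, 0, 0, 1, 0, 0, 0, 0, 0, 0, 1, 0, 0, 0, 0, 0, 0]'

```text
time_s: 6.4
tool_pos: [428.6, 289.4, 55.7]
eef_rot: [-1.146, 1.302, -1.302]
ft_force: [-10.0, -5.5, 20.8]
gripper_width: -0.1
```

servo_tool --deltas '[1, 0, 0, 0.8, 0, 0, 0, 1, 0, 0, 3, 0, 0, 0, 0.2, 0, 0, 4.2, 0, 0, 0, 0.2, 0.4, -2.0, 4, 0, 0, 0, 0.2, 1.0, -4.5, 2, 0, 0, 0, 0.2, 1.0, -4.6, 1.5, 0, 0, 0, 0.2, 1.0, -4.6, 1, 0, 0, 0, 0.2, 1.0, -4.6, 1, 0, 0, 0]'

```text
time_s: 7.2
tool_pos: [472.3, 84.6, 229.9]
eef_rot: [-1.146, 1.301, -1.302]
ft_force: [1.2, -0.1, -0.1]
gripper_width: 34.1
```

servo_tool --deltas '[0.2, 1.0, -3.0, 0, 0, 0, 0, 0.2, 0.8, -1.6, 0, 0, 0, 0, 0.2, 0, 0, 0, 0, 0, 0, 0.2, 0, 0, 0, 0, 0, 0, 0.2, 0, 0, 0, 0, 0, 0, 0.2, 0, 0, 0, 0, 0, 0]'

```text
time_s: 7.8
tool_pos: [489.9, 41.2, 229.2]
eef_rot: [-1.147, 1.301, -1.301]
ft_force: [-0.7, 0.6, -0.7]
gripper_width: 34.3
```

```bash
python3 - <<'E'
from h import *
from station import env
c=env.capture("wrist");cv2.imwrite("pics/w3.png",c["color"][:,:,::-1])
pickle.dump(c,open("w3.pkl","wb"))
s=env.get_state();print(s["tool_pos"],s["ft_force"],s["gripper_width"])
M=R.from_rotvec(s["eef_rot"]).as_matrix();print(M.round(3))
hsv=cv2.cvtColor(c["color"],cv2.COLOR_RGB2HSV);m=cv2.inRange(hsv,(20,130,80),(35,255,255));
n,l,st,ce=cv2.connectedComponentsWithStats(m)
for i in range(1,n):
    if st[i,4]>150: print(st[i],ce[i],wz(c,*ce[i],164))
E
```

```text
[489.87533751  41.18238441 229.21670337] [-0.64470545 -0.62385244  0.0476183 ] 34.13046513248923
[[-0.125  0.     0.992]
 [-0.992  0.    -0.125]
 [-0.    -1.     0.   ]]
[ 305  173   19  173 2925] [313.77367521 257.25675214] [488.87766434  44.96350701 164.        ]
```

View pics/w3.png

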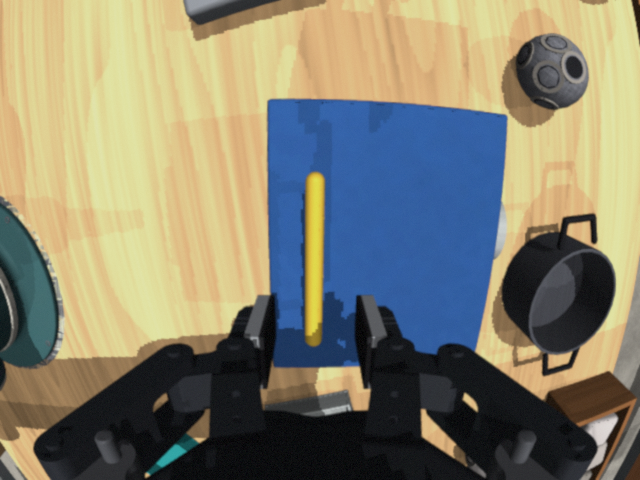

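The wrist view shows the yellow bar running from (316,174) to (313,345), centred between the fingers and parallel to the pads. I'll descend and grip it.

servo_tool --deltas '[0.2, 0, 0, -4, 0, 0, 0, 0.2, 0, 0, -3, 0, 0, 0, 0.2, 0, 0, -1.4, 0, 0, 0, 0.2, 0, 0, 0, 0, 0, 0, 1, 0, 0, 0, 0, 0, 0, 1, 0, 0, 0, 0, 0, 0, 1, 0, 0, 0, 0, 0, 0, 1, 0, 0, 0, 0, 0, 0]' --grip_force 30

```text
time_s: 8.65
tool_pos: [489.2, 40.8, 146.7]
eef_rot: [-1.148, 1.304, -1.301]
ft_force: [-16.4, 3.0, 4.6]
gripper_width: 10.0
```

```bash
python3 - <<'E'
import numpy as np
th=np.linspace(.04,1.58,17);X=-140*np.cos(th)+43*np.sin(th);Z=140*np.sin(th)+43*np.cos(th)
a=np.radians(-7.5)
P=np.c_[X*np.cos(a),X*np.sin(a),Z]/10
cum=P-P[0];r=np.round(cum,2);print(np.round(np.diff(r,axis=0),2).tolist(),cum[-1])
E
```

```text
[[0.53, -0.07, 1.31], [0.64, -0.08, 1.24], [0.77, -0.11, 1.18], [0.87, -0.11, 1.1], [0.97, -0.13, 1.01], [1.07, -0.14, 0.92], [1.15, -0.15, 0.8], [1.22, -0.16, 0.69], [1.27, -0.17, 0.57], [1.33, -0.17, 0.44], [1.36, -0.18, 0.31], [1.39, -0.18, 0.17], [1.4, -0.19, 0.05], [1.39, -0.18, -0.1], [1.38, -0.18, -0.23], [1.35, -0.18, -0.36]] [18.08942193 -2.38151758  9.10342068]
```

servo_tool --deltas '[1, 0.45, -0.07, 1.31, 0, 0, 0, 1, 0.6, -0.08, 1.24, 0, 0, 0, 1, 0.77, -0.11, 1.18, 0, 0, 0, 1, 0.87, -0.11, 1.1, 0, 0, 0]'

```text
time_s: 9.05
tool_pos: [516.4, 37.0, 195.9]
eef_rot: [-1.147, 1.303, -1.301]
ft_force: [-12.9, 0.7, 7.4]
gripper_width: 9.6
```

servo_tool --deltas '[1, 0.82, -0.13, 1.05, 0, 0, 0, 1, 1.0, -0.14, 0.95, 0, 0, 0, 1, 1.15, -0.15, 0.8, 0, 0, 0, 1, 1.22, -0.16, 0.69, 0, 0, 0]'

```text
time_s: 9.45
tool_pos: [559.2, 31.1, 231.3]
eef_rot: [-1.145, 1.301, -1.302]
ft_force: [-10.8, 1.6, 12.1]
gripper_width: 9.7
```

servo_tool --deltas '[1, 1.25, -0.17, 0.62, 0, 0, 0, 1, 1.3, -0.17, 0.5, 0, 0, 0, 1, 1.36, -0.18, 0.36, 0, 0, 0, 1, 1.39, -0.18, 0.2, 0, 0, 0]'

```text
time_s: 9.85
tool_pos: [612.6, 23.8, 247.7]
eef_rot: [-1.145, 1.301, -1.303]
ft_force: [-4.2, -1.3, 1.2]
gripper_width: 9.8
```

servo_tool --deltas '[1, 1.4, -0.19, 0.07, 0, 0, 0, 1, 1.39, -0.18, -0.08, 0, 0, 0, 1, 1.38, -0.18, -0.22, 0, 0, 0, 1, 1.2, -0.16, -0.32, 0, 0, 0, 1, 0, 0, 0, 0, 0, 0]'

```text
time_s: 10.35
tool_pos: [667.3, 16.4, 240.9]
eef_rot: [-1.144, 1.3, -1.304]
ft_force: [2.9, -3.6, 4.3]
gripper_width: 9.9
```

```bash
python3 - <<'E'
from h import *
from station import env
c=env.capture("wrist");c2=env.capture("scene")
cv2.imwrite("pics/w4.png",np.hstack([cv2.resize(c["color"],(400,300)),cv2.resize(c2["color"][100:400,200:600],(400,300))])[:,:,::-1])
s=env.get_state();print(s["tool_pos"],s["ft_force"],s["gripper_width"])
E
```

```text
[666.61524414  16.44898225 241.13530619] [ 3.32692699 -3.33179622  6.32862162] 9.468157932958535
```

View pics/w4.png

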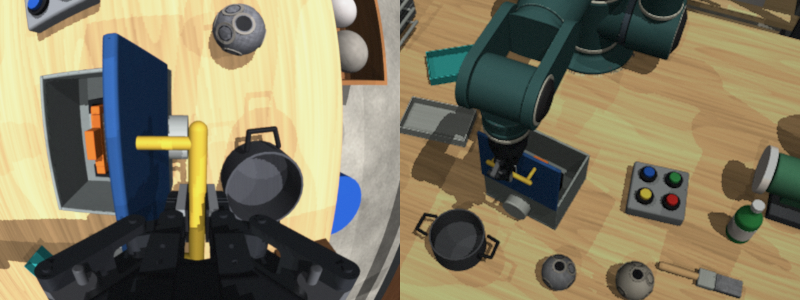

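servo_tool --deltas '[0.55, 0, 0, 0, 0, 0, 0, 0.55, 0, 0, 0, 0, 0, 0, 0.55, 0, 0, 0, 0, 0, 0, 0.55, 0, 0, 1, 0, 0, 0, 0.55, 0, 0, 1.5, 0, 0, 0, 0.55, 0, 0, 2, 0, 0, 0]'

```text
time_s: 11.05
tool_pos: [665.3, 17.0, 285.6]
eef_rot: [-1.147, 1.303, -1.301]
ft_force: [1.0, 0.4, 0.3]
gripper_width: 19.5
```

```bash
python3 - <<'E'
from h import *
from station import env
c=env.capture("wrist");c2=env.capture("scene")
cv2.imwrite("pics/w5.png",np.hstack([cv2.resize(c["color"],(400,300)),cv2.resize(c2["color"][100:400,200:600],(400,300))])[:,:,::-1])
s=env.get_state();print(s["tool_pos"],s["ft_force"],s["gripper_width"])
E
```

```text
[666.16159488  17.00317957 288.98329121] [-0.64302735  0.13404258  1.14397766] 19.594665650623703
```

View pics/w5.png

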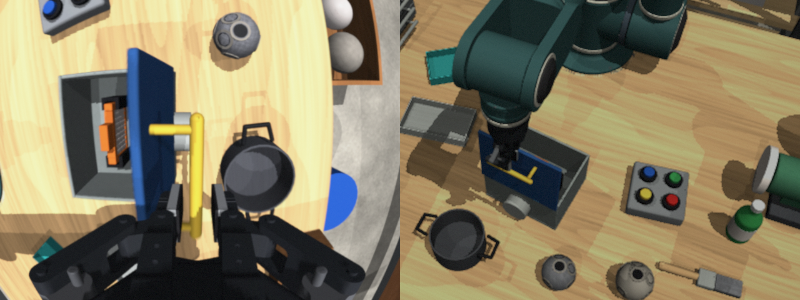

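The bar is released and the flap stands about upright. The orange plate shows at (112,125) in the left half of the picture. I'll go over the flap to the plate.

servo_tool --deltas '[0.55, 0, 0, 3.5, 0, 0, 0, 0.55, 0, 0, 3.5, 0, 0, 0, 0.3, -3, 0.4, 0, 0, 0, 0, 0.1, -4, 0.5, 0, 0, 0, 0, 0.1, -4, 0.5, 0, 0, 0, 0, 0.1, -2.8, 0.35, 0, 0, 0, 0, 0.1, 0, 0, -3, 0, 0, 0, 0.1, 0, 0, -3, 0, 0, 0]'

```text
time_s: 11.95
tool_pos: [527.0, 34.6, 295.4]
eef_rot: [-1.144, 1.3, -1.303]
ft_force: [1.0, 0.0, -1.1]
gripper_width: 38.6
```

servo_tool --deltas '[0.1, 0, 0, -4, 0, 0, 0, 0.1, 0, 0, -4, 0, 0, 0, 0.1, 0, 0, -2, 0, 0, 0, 0.1, 0, 0, 0, 0, 0, 0, 0.1, 0, 0, 0, 0, 0, 0, 0.1, 0, 0, 0, 0, 0, 0]'

```text
time_s: 12.55
tool_pos: [528.2, 34.4, 196.7]
eef_rot: [-1.145, 1.3, -1.303]
ft_force: [0.3, 0.1, 0.4]
gripper_width: 38.4
```

```bash
python3 - <<'E'
from h import *
from station import env
c=env.capture("wrist");pickle.dump(c,open("w6.pkl","wb"))
cv2.imwrite("pics/w6.png",c["color"][:,:,::-1])
s=env.get_state();print(s["tool_pos"],s["ft_force"],s["gripper_width"])
hsv=cv2.cvtColor(c["color"],cv2.COLOR_RGB2HSV);m=cv2.inRange(hsv,(5,150,80),(18,255,255));
n,l,st,ce=cv2.connectedComponentsWithStats(m)
for i in range(1,n):
    if st[i,4]>100: print(st[i],ce[i],wz(c,*ce[i],106))
E
```

```text
[528.14390682  34.38508912 196.55528396] [0.2801589  0.10420792 0.4210034 ] 38.22395798967025
[ 302  166   22  137 2739] [312.528295   234.76962395] [527.36763353  44.92515197 106.        ]
```

View pics/w6.png

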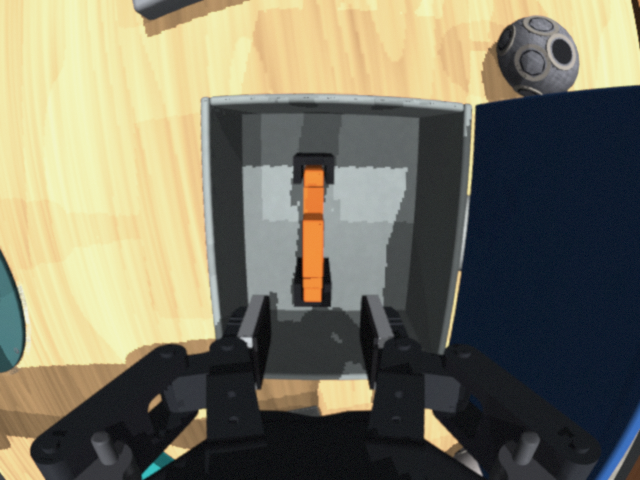

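```bash
python3 - <<'E'
from h import *
c=pickle.load(open("w6.pkl","rb"))
crop(c,260,140,370,320,3.3,"pics/c6.png")
for u,v,z in ((313.5,219,106),(313,278,106),(314,168,81),(312.5,302,81),(302,245,106),(324,245,106)): print(u,v,wz(c,u,v,z))
E
```

```text
313.5 219 [529.32715129  55.27487072 106.        ]
313 278 [523.81868549  14.88699658 106.        ]
314 168 [533.51029189  85.59784586  81.        ]
312.5 302 [519.54190557 -14.85720122  81.        ]
302 245 [519.63477392  38.9041739  106.        ]
324 245 [533.93871096  37.07982771 106.        ]
```

View pics/c6.png

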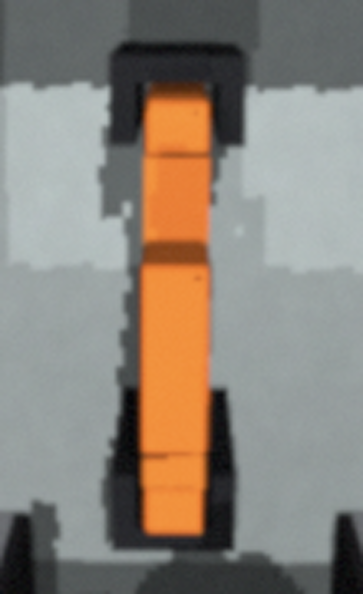

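servo_tool --deltas '[0.1, -0.15, 0.07, -3.5, 0, 0, -0.7, 0.1, 0, 0, -3.5, 0, 0, 0, 0.1, 0, 0, -3, 0, 0, 0, 0.1, 0, 0, -2.2, 0, 0, 0, 0.1, 0, 0, 0, 0, 0, 0, 0.1, 0, 0, 0, 0, 0, 0]'

```text
time_s: 13.2
tool_pos: [526.7, 35.1, 74.2]
eef_rot: [-1.139, 1.31, -1.311]
ft_force: [-0.2, 0.5, 0.9]
gripper_width: 38.5
```

servo_tool --deltas '[1, 0, 0, 0, 0, 0, 0, 1, 0, 0, 0, 0, 0, 0, 1, 0, 0, 0, 0, 0, 0, 1, 0, 0, 0, 0, 0, 0, 1, 0, 0, 0, 0, 0, 0]' --grip_force 50

```text
time_s: 13.7
tool_pos: [527.0, 35.1, 74.6]
eef_rot: [-1.138, 1.309, -1.312]
ft_force: [-0.4, -0.2, 7.2]
gripper_width: 13.3
```

servo_tool --deltas '[1, 0, 0, 0.7, 0, 0, 0, 1, 0, 0, 1.2, 0, 0, 0, 1, 0, 0, 1.5, 0, 0, 0, 1, 0, 0, 1.8, 0, 0, 0, 1, 0, 0, 1.8, 0, 0, 0, 1, 0, 0, 1.8, 0, 0, 0, 1, 0, 0, 1.8, 0, 0, 0]'

```text
time_s: 14.4
tool_pos: [526.1, 35.0, 181.0]
eef_rot: [-1.139, 1.31, -1.311]
ft_force: [0.7, 0.3, -1.2]
gripper_width: 13.6
```

servo_tool --deltas '[1, 0, 0, 2, 0, 0, 0, 1, 0, 0, 2, 0, 0, 0, 1, 0, 0, 1.5, 0, 0, 0, 1, 0, 0, 0.5, 0, 0, 0, 1, 0, 0, 0, 0, 0, 0]'

```text
time_s: 14.9
tool_pos: [526.2, 35.0, 239.4]
eef_rot: [-1.139, 1.31, -1.311]
ft_force: [-0.9, 0.1, -1.1]
gripper_width: 12.9
```

```bash
python3 - <<'E'
from h import *
from station import env
c=env.capture("wrist");c2=env.capture("scene")
cv2.imwrite("pics/w7.png",np.hstack([cv2.resize(c["color"],(400,300)),cv2.resize(c2["color"][100:400,200:600],(400,300))])[:,:,::-1])
s=env.get_state();print(s["tool_pos"],s["ft_force"],s["gripper_width"])
E
```

```text
[525.81084752  35.06129006 237.91823194] [ 0.34164018  0.37119669 -0.31508737] 13.3240775915998
```

View pics/w7.png

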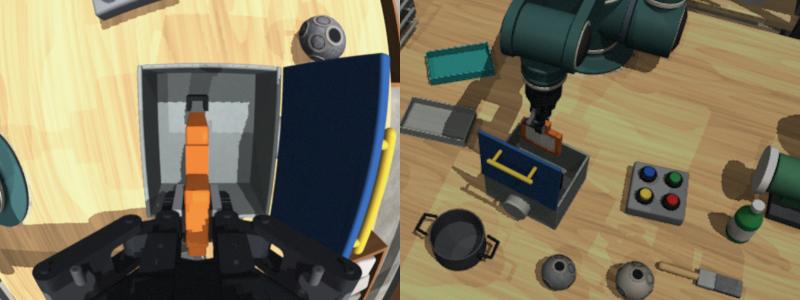

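servo_tool --deltas '[1, -0.2, -1.0, 0, 0, 0, 0.3, 1, -0.4, -2.0, 0, 0, 0, 0.8, 1, -0.6, -3.0, 0, 0, 0, 1.4, 1, -0.7, -3.4, 0, 0, 0, 1.6, 1, -0.7, -3.4, 0, 0, 0, 1.6, 1, -0.7, -3.4, 0, 0, 0, 1.6, 1, -0.7, -3.4, 0, 0, 0, 1.6, 1, -0.7, -3.4, 0, 0, 0, 1.6]'

```text
time_s: 15.8
tool_pos: [478.0, -196.7, 238.1]
eef_rot: [-1.231, 1.176, -1.175]
ft_force: [-0.4, 0.1, -0.5]
gripper_width: 13.2
```

servo_tool --deltas '[1, -0.7, -3.4, 0, 0, 0, 1.6, 1, -0.6, -3.0, 0, 0, 0, 1.4, 1, -0.5, -2.0, 0, 0, 0, 0.9, 1, -0.3, -1.25, -0.5, 0, 0, 0.5, 1, 0, 0, -1, 0, 0, 0, 1, 0, 0, -1, 0, 0, 0, 1, 0, 0, 0, 0, 0, 0, 1, 0, 0, 0, 0, 0, 0]'

```text
time_s: 16.6
tool_pos: [458.0, -290.8, 213.4]
eef_rot: [-1.264, 1.12, -1.119]
ft_force: [0.7, -0.5, -0.7]
gripper_width: 13.2
```

```bash
python3 - <<'E'
from h import *
from station import env
d={}
for n in("wrist","scene","top"): d[n]=env.capture(n)
pickle.dump(d,open("cap8.pkl","wb"))
cv2.imwrite("pics/w8.png",d["wrist"]["color"][:,:,::-1])
cv2.imwrite("pics/s8.png",d["scene"]["color"][:,:,::-1])
s=env.get_state();print(s["tool_pos"],s["ft_force"],s["gripper_width"])
M=R.from_rotvec(s["eef_rot"]).as_matrix();print(M.round(3))
E
```

```text
[ 458.31320236 -291.11954378  214.17100461] [-1.06012064  0.38805253 -1.24199725] 13.610450274765032
[[ 0.121  0.001  0.993]
 [-0.993 -0.     0.121]
 [ 0.    -1.     0.001]]
```

View pics/w8.png

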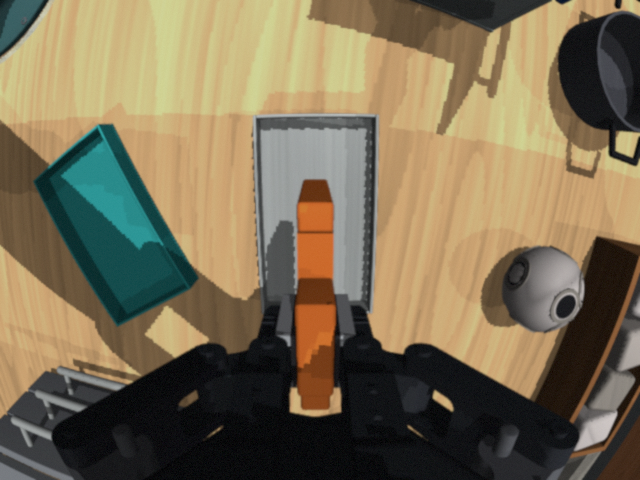

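View pics/s8.png

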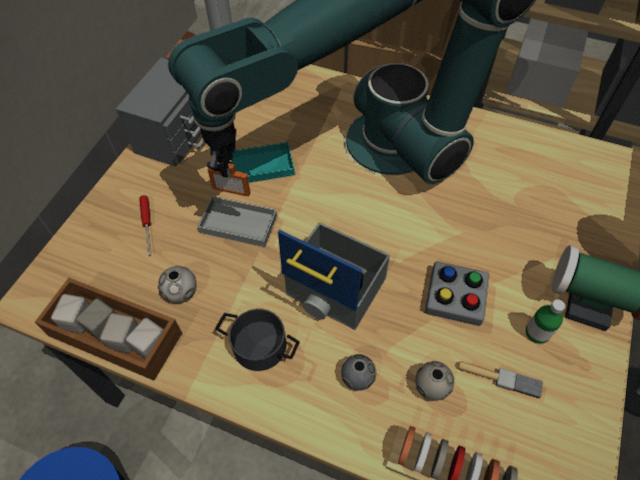

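```bash
python3 - <<'E'
from h import *
d=pickle.load(open("cap8.pkl","rb"));c=d["wrist"]
L=[(255,117),(377,117),(372,311),(262,308)]
w=np.array([wz(c,u,v,30) for u,v in L]);print(w.round(1),w.mean(0))
f=w[0]-w[1];print("far edge",np.linalg.norm(f),np.degrees(np.arctan2(-f[1],-f[0])))
for a,b in((0,3),(1,2)): f=w[a]-w[b];print(np.linalg.norm(f),np.degrees(np.arctan2(-f[0],f[1])))
print("plate",[wz(c,u,v,221).round(1) for u,v in((300,199),(333,199))], [wz(c,u,v,146).round(1) for u,v in((301,182),(330,182))])
E
```

```text
[[ 394.5 -206.5   30. ]
 [ 499.6 -193.5   30. ]
 [ 524.5 -376.1   30. ]
 [ 416.5 -385.9   30. ]] [ 458.78810182 -290.51773382   30.        ]
far edge 105.83968261844431 7.050020558037245
180.77494396161615 7.000161039167546
184.23725414141524 7.788982289355894
plate [array([ 445.7, -240.8,  221. ]), array([ 457.7, -239.3,  221. ])] [array([ 443.7, -244.2,  146. ]), array([ 460. , -242.2,  146. ])]
```

servo_tool --deltas '[1, 0, -0.15, -0.8, 0, 0, 0, 1, 0, 0, -1, 0, 0, 0, 1, 0, 0, -0.5, 0, 0, 0, 1, 0, 0, -0.2, 0, 0, 0, 1, 0, 0, 0, 0, 0, 0, 1, 0, 0, 0, 0, 0, 0, 1, 0, 0, 0, 0, 0, 0, 1, 0, 0, 0, 0, 0, 0]'

```text
time_s: 17.55
tool_pos: [458.1, -293.0, 189.0]
eef_rot: [-1.264, 1.119, -1.12]
ft_force: [1.0, -0.2, -1.1]
gripper_width: 13.5
```

servo_tool --deltas '[1, 0, 0, 0, 0, 0, 0, 1, 0, 0, 0, 0, 0, 0, 1, 0, 0, 0, 0, 0, 0, 1, 0, 0, 0, 0, 0, 0, 1, 0, 0, 0, 0, 0, 0, 1, 0, 0, 0, 0, 0, 0]'

```text
time_s: 18.15
tool_pos: [458.0, -292.9, 188.7]
eef_rot: [-1.264, 1.12, -1.12]
ft_force: [0.9, 0.7, -2.4]
gripper_width: 13.2
```

```bash
python3 - <<'E'
from h import *
from station import env
d={}
for n in("wrist","scene","top"): d[n]=env.capture(n)
crop(d["scene"],180,100,400,320,2.6,"pics/s9.png")
cv2.imwrite("pics/t9.png",d["top"]["color"][:,:,::-1])
c=d["scene"];hsv=cv2.cvtColor(c["color"],cv2.COLOR_RGB2HSV);P=cloud(c)
m=cv2.inRange(hsv,(3,130,60),(18,255,255))>0;m[:140]=0;m[215:]=0;m[:,:190]=0;m[:,265:]=0
q=P[m];q=q[q[:,2]>90];print("plate z",np.percentile(q[:,2],[1,5,50,95,99]),q.mean(0))
w=c["color"];u0,v0,u1,v1=280,230,392,310
m=cv2.inRange(hsv[v0:v1,u0:u1],(105,100,30),(125,255,255));p=P[v0:v1,u0:u1][m>0];p=p[(p[:,2]>140)&(p[:,2]<280)]
ex=np.array([.9914,-.1305]);a=np.polyfit(p[:,2],p[:,:2]@ex,1);print("flap tilt from vertical, deg",np.degrees(np.arctan(a[0])),len(p))
s=env.get_state();print(s["tool_pos"],s["ft_force"],s["gripper_width"],s["time_s"],np.abs(s["qd"]).max())
E
```

```text
plate z [119.90060473 123.09129399 179.41205026 219.93621753 236.38206333] [ 465.7316879  -274.13701213  179.33967655]
flap tilt from vertical, deg -1.6596921104507993 2164
[ 458.04444451 -292.93771758  188.69659981] [ 0.15880761 -0.40368396 -1.57452354] 13.625137774770293 18.3 0.0009158490946354241
```

View pics/s9.png

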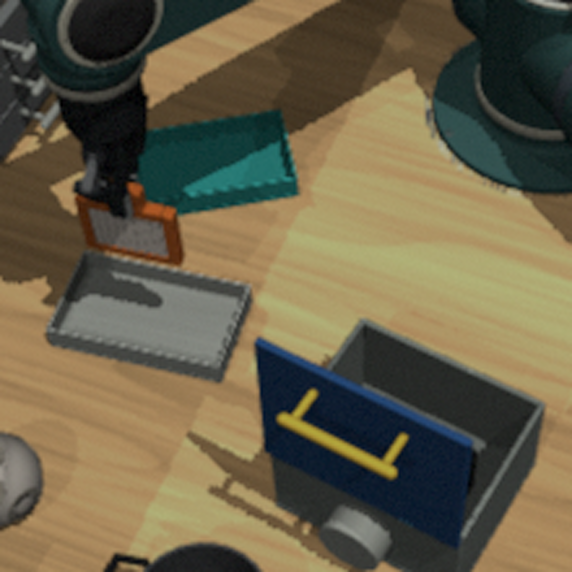

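View pics/t9.png

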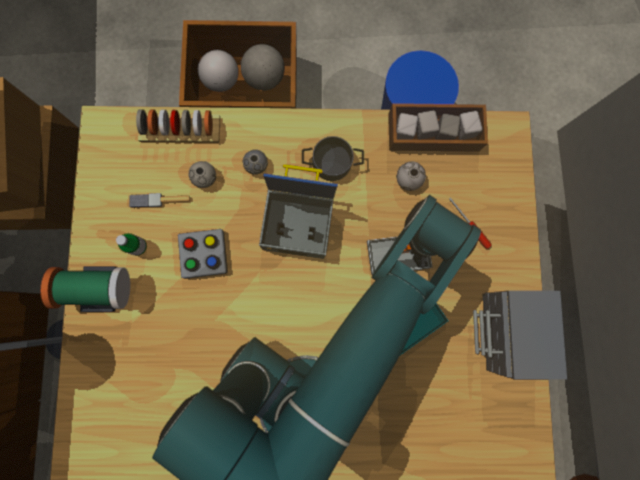

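```bash
python3 -c "
from station import env
print(env.close_job())"
```

```text
the job is handed in; nothing more can be done
None
```

I finished the job and handed it in at about 18 s, well inside the 72 s limit.

- **Keys:** I pressed red, yellow and blue in that order. Each went down to its stop (tip at about 55.8 mm, 16–21 N) and I lifted clear each time. I never pressed green.
- **Flap:** I swung it up by its yellow bar and let go. It stands about 1–2° from upright.
- **Plate:** I drew it straight up out of the slot by its tab, and I'm still holding it (opening 13.6 mm, 50 N grip).

Last checks:
- **Position:** the tool was at (458.0, −292.9) against a tray centre of about (458.5, −292). Its jaws were turned 7.0° and the tray about 7.1°.
- **Height:** the underside of the plate is about 120 mm above the table, so about 90 mm above the tray's rim and 117 mm above its floor. "10 cm above the tray" could mean either, so I chose a height in between.
- **Stillness and surroundings:** the arm was still. In the last pictures nothing touches the plate and the other objects look unmoved. The arm hid part of the tray from above.

Two checks disagreed:
- **Camera positions:** the top and scene cameras differed by about 3 mm in y, so I averaged them and checked the key, bar, plate and tray positions with the wrist camera.
- **Plate centre:** a rough estimate from the final scene depth came out about 20 mm from the tool position. I put that down to the gripper partly hiding the plate and did not correct for it.

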